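# Close the insert canister: back to the drop, then screw home

## Task

The lid with the straight bar handle sits loose and high on its canister. Turn it back (anticlockwise seen from above) until its bar lines up with the canister's short tab and it drops down into the thread, then screw it forward (clockwise) until the bar points at the long tab, and let go. Leave the canister with the round knob where it stands.

Things in the scene. Friction and masses are not known exactly. Their poses are not given: they have to be found in the camera images.
- lid_grip (a point): Centre of the loose lid's handle: an upright grey bar 64 mm long (x), 14 thick (y), 44 tall (z up), standing across a flat round grey lid 103 mm wide, 130 g. It is on the lid's axis, 22 mm above the lid's flat top. At the start +x points 30 to 55 degrees clockwise (from above) of the short tab and the lid rests on top of the thread: it turns freely but cannot go down. Sideways play 2 mm.
- canister: Clear round canister of brass inserts, 116 mm wide, fixed in a ring bolted to the bench. Origin: centre of its underside, at bench height; z up, x to its short tab. The lid turns about its axis. A long black tab on the shoulder, 70 degrees clockwise of the short one, marks home; stop 12 degrees past it. Bar centre above origin: 155.5 mm loose, 143 just dropped, 140 home (2.5 mm vertical play).
- short_tab (a point): Top of the short black tab (long one reaches 92 mm from the axis, this one 70) on the white shoulder, 57 mm from the axis, 87 mm up. It marks the thread start: with the bar's +x within 10 degrees of it the lid falls 12.5 mm by its weight, or is lowered while held; a stop lies 14 degrees past it. From there the thread takes the lid 3 mm lower over the 70 degrees clockwise to the long tab.
- knob_canister: Bystander: a like canister, closed, standing loose (0.8 kg); its lid has a round knob 42 mm across and no bar; 116 mm wide, 150 mm high. Origin: centre of its underside. To be left alone.
There are look-alikes about, which are no part of the job. Leave any purple or turquoise look-alike of the part that bears lid_grip alone.

How it is judged:
On the way:
1. the lid, turned back to the short tab, has dropped into the thread (z of lid_grip in the frame of canister below 0.147 m and x of short_tab in the frame of lid_grip above 0.045 m and angle between lid_grip's own z axis and vertical below 0.12 rad), for 0.1 s.
At the end, for the whole second after the job is handed in: The lid sits down in the thread (bar centre less than 144.5 mm above the bench, level within 7 degrees, within 10 mm of the canister's axis) and is turned clockwise at least 57 degrees from the short tab (the long tab is at 70) (z of lid_grip in the frame of canister below 0.1445 m and y of short_tab in the frame of lid_grip above 0.0475 m and horizontal distance between lid_grip and canister below 0.01 m and angle between lid_grip's own z axis and vertical below 0.12 rad); the robot touches nothing.
It fails at once if the canister with the round knob was moved more than 20 mm (distance of knob_canister from where it was at the start of the episode above 0.02 m).
It also fails if it takes over 38 s, if anything falls off the work surface, if the arm or the gripper's body presses on something with over 40 N, if the wrist force passes 120 N, or if a joint passes its speed limit or range.

## Robot

A 7-joint arm with a two-finger parallel gripper is mounted at the origin on the work surface. World frame = base frame: x ahead of the robot, y to its left, z up, the work surface at z = 0. Lengths are in m, angles in rad, forces in N, time in s.
With the tool pointing down it reaches from about 0.35 to 0.775 m from the base axis. Payload 3.1 kg.
Tool frame: the origin (TCP) lies midway between the tips of the shut fingers; the grasp point (between the pads) lies ctrl.grip_depth behind it (ctrl.grip_depth is the distance from the TCP to the grasp point, in m); z points along the fingers, y is the direction in which the jaws open and shut (so a half turn about z gives the same grasp; the last joint's range is limited). The gripper opens to 85 mm and grips with 20 to 120 N. Pads are 22 mm wide; open, the fingers measure 114 mm over their backs; the gripper's body (76 mm by 85 mm) begins 54 mm behind the grasp point. The pads swing forward as they close: fully open they stand 13 mm farther back than shut.
Start: joints at [-1.213, 0.311, 0.014, 1.512, -0.004, 1.319, -0.027], TCP at [0.214, 0.507, 0.231] pointing down, gripper open.
Joint ranges: [-2.7, 2.7], [-0.3, 1.91], [-1.27, 1.3], [0.12, 2.57], [-1.44, 4.58], [0.2, 2.03], [-3.05, 3.05]. Speed limits (rad/s): [2.79, 2.79, 3.14, 3.14, 3.14, 3.14, 3.14].

## Interface

Orientations are given as a unit quaternion [w, x, y, z].
In Python, from rig import ctrl gives the robot as it stands. The module is installed in compiled form; this text tells all that it offers.
- The arm moves only by the shell command python3 -m jog 'ROWS' [FORCE]. ROWS is JSON, a list of rows, each a list of 5 numbers: the shift along the tool's x, y, z in cm, then the turn about the tool's z in degrees, then the closure, from -1 (fully open) to 1 (shut), so that 0 is half open. In form: [[dx, dy, dz, spin, claw], ...]. A call has 1 to 5 rows; each row shifts and turns the commanded pose from where the row before left it, along the tool's axes as they then stand; what a row does not reach is not made up. A row lasts 1/12 s, in which the tool goes at most 41.7 mm and 7.16 degrees, less where a joint would pass 70% of its speed; a pose out of reach is approached as far as the arm can. A call is refused whole if a number of a shift passes 4.17 or a number of a turn 7.16, either way. A call with a gripper value outside its range is refused whole. The fingers move at their own pace and stop on an object; FORCE is the grip in N (left out, the last holds). Time passes only in rows, so rows that do not move let the fingers close. It gives the time, the measured TCP pose, the force and the opening at its end, in the units of the state.
- ctrl.get_state(): the state, without advancing time (a new reading comes with each control period).
- ctrl.get_image(name): name is "scene" or "top" or "wrist"; returns a dict with "img" (384x512x3 uint8, blue, green, red), "camera_matrix" (3x3 intrinsics, pixels), "D" ([k1, k2, p1, p2, k3] as OpenCV has them; the pictures are not rectified), "origin" and "rotation" of the camera in the world; the wrist camera has in their place "hand_eye" (4x4, takes a point from camera to tool coordinates, whose origin is the TCP and whose axes are the flange's). Camera axes: x right, y down, z forward; pixel columns grow to the right and rows downward; lengths in m; the calibration is good to about 2 mm. A picture is of the moment at which its call begins: read the wrist's pose just before it. There is no depth.
- ctrl.hand_in(): hands the job in, once; it reports no verdict.
The state is a dict: "clock": time; "q": joint angles; "joint_velocities": joint speeds; "joint_torque": joint torques, N m; "tool_pos": TCP position; "tool_rot": TCP orientation; "contact_force": force on the tool from outside, world axes, zero at the start; "moment": the same for the moment, N m; "width": finger opening in m.
Only numpy, scipy, OpenCV 4.12 (cv2) and the standard library are available. Lean on these libraries where they do the work, as an engineer would, in place of code of your own. Each camera call takes 0.05 s, during which the arm holds its last target.

## Working session

There is one attempt and no reset: what is moved stays moved. The work goes in short steps, Python scripts to look and compute and a shell command to move; the robot and the scene stay as the last step left them, time stands still between calls to the robot, and variables do not carry over. Pictures are saved under pics/ and viewed, and the job is handed in when it is done.

```bash
mkdir -p pics; ls; python3 - <<'E'
from rig import ctrl
import cv2,numpy as np
s=ctrl.get_state();print(s, ctrl.grip_depth)
for n in ("scene","top"):
    d=ctrl.get_image(n);cv2.imwrite(f"pics/{n}0.png",d["img"])
    np.savez(f"{n}0.npz",**{k:np.array(v) for k,v in d.items()})
    print(n,d["camera_matrix"],d["D"],d["origin"],d["rotation"])
E
```

```text
pics
{'clock': 0.0, 'q': array([-1.21268131,  0.31173731,  0.01399164,  1.5130674 , -0.00440729,
        1.31921508, -0.02718797]), 'joint_velocities': array([-0.00013905, -0.00032742, -0.00108219,  0.00261454, -0.00136851,
       -0.00214097, -0.00027503]), 'joint_torque': array([-1.00177986e-04, -3.79924142e+01,  1.45722753e-01, -2.30587023e+01,
        1.22152313e-02,  1.35773342e-02, -2.40580846e-05]), 'tool_pos': array([0.21378495, 0.50594633, 0.23021052]), 'tool_rot': array([-1.93354691e-04,  1.98535767e-01,  9.80092911e-01, -1.18244917e-03]), 'contact_force': array([-0.58038859,  0.10308474,  0.35306466]), 'moment': array([-0.03420435,  0.02082042,  0.00913336]), 'width': 0.08498275705419056} 0.0187
scene [[472.77177433   0.         268.34803654]
 [  0.         472.77177433 198.78194558]
 [  0.           0.           1.        ]] [-0.02691175  0.          0.          0.          0.        ] [0.86974657 0.69503455 0.8062315 ] [-0.10026859  0.20065638  0.88826467 -0.40083551]
top [[428.99381301   0.         259.42035262]
 [  0.         428.99381301 185.58252982]
 [  0.           0.           1.        ]] [-0.0108269  0.         0.         0.         0.       ] [ 0.4463902  -0.03087215  0.90934953] [-0.03130562  0.71118602 -0.70220479  0.01195142]
```

View pics/scene0.png

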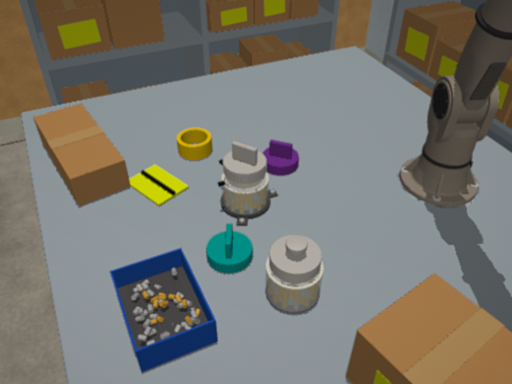

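View pics/top0.png

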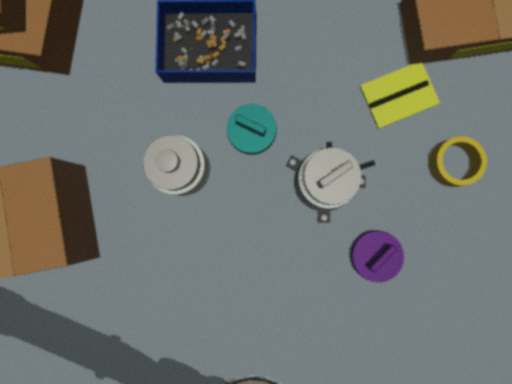

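```bash
cat > h.py <<'E'
import numpy as np,cv2
from scipy.spatial.transform import Rotation as R
def rot(q): return R.from_quat([q[1],q[2],q[3],q[0]]).as_matrix()
def rays(d,px):
    u=cv2.undistortPoints(np.float64(px).reshape(-1,1,2),d["camera_matrix"],d["D"]).reshape(-1,2)
    v=np.c_[u,np.ones(len(u))]@rot(d["rotation"]).T
    return d["origin"],v
def plane(d,px,z):
    o,v=rays(d,px); return o+v*((z-o[2])/v[:,2])[:,None]
def tri(d1,p1,d2,p2):
    o1,v1=rays(d1,[p1]);o2,v2=rays(d2,[p2]);v1=v1[0];v2=v2[0]
    t=np.linalg.lstsq(np.c_[v1,-v2],o2-o1,rcond=None)[0]
    a=o1+t[0]*v1;b=o2+t[1]*v2;return (a+b)/2,np.linalg.norm(a-b)
def load(n): return dict(np.load(n))
E
python3 - <<'E'
from h import *
d=load("top0.npz");c=d["img"][120:240,270:400];cv2.imwrite("pics/topz.png",cv2.resize(c,None,fx=5,fy=5,interpolation=cv2.INTER_CUBIC))
d=load("scene0.npz");c=d["img"][130:230,200:300];cv2.imwrite("pics/scenez.png",cv2.resize(c,None,fx=5,fy=5,interpolation=cv2.INTER_CUBIC))
E
```

```text
(no output)
```

View pics/topz.png

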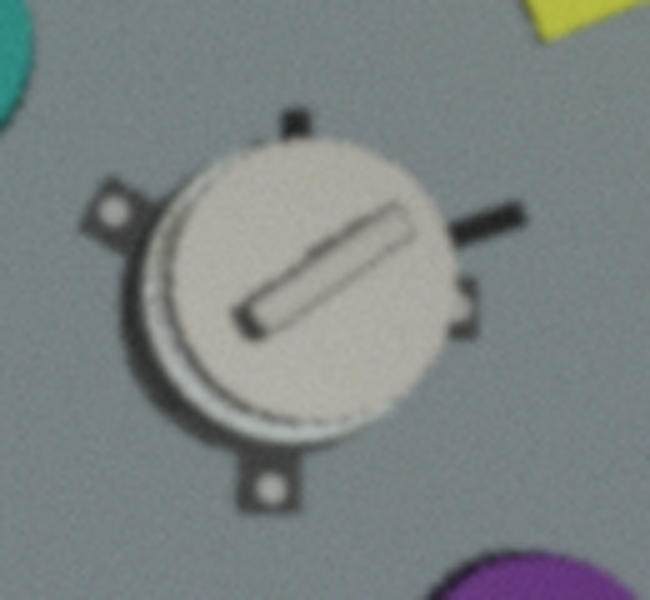

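View pics/scenez.png

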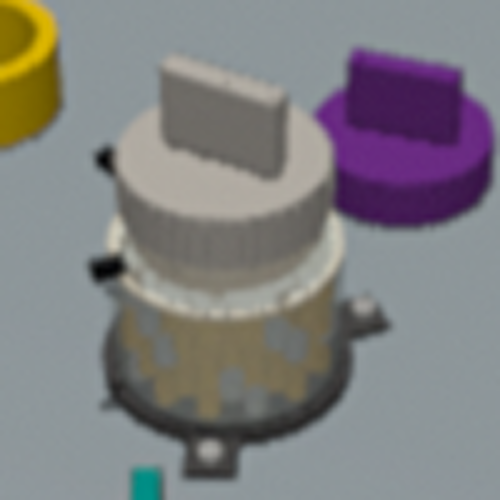

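```bash
python3 - <<'E'
from h import *
d=load("top0.npz");s=load("scene0.npz")
Z=lambda p:np.array(p)/5.+[270,120]-.4
S=lambda p:np.array(p)/5.+[200,130]-.4
img=d["img"].astype(int); 
# lid disc mask: warm bright grey
m=((img[...,2]-img[...,0])>5)&(img[...,2]>120)
m=m.astype(np.uint8)*255; m[:,:290]=0;m[:,372:]=0;m[:140]=0;m[215:]=0
cs,_=cv2.findContours(m,cv2.RETR_EXTERNAL,cv2.CHAIN_APPROX_NONE);c=max(cs,key=cv2.contourArea)
e=cv2.fitEllipse(cv2.convexHull(c));print("lid ellipse",e)
print("lid axis @.1335",plane(d,[e[0]],.1335), "diam",e[1][0]/428.99*(.909-.1335))
B=plane(d,[Z(p) for p in [(396,203),(414,238),(270,338),(248,303)]],.1775);print("bar",B,B.mean(0))
f=(B[0]+B[1])/2-(B[2]+B[3])/2;print("len",np.linalg.norm(f),"ang",np.degrees(np.arctan2(f[1],f[0])))
T=plane(d,[Z((296,112)),Z((521,212))],.087);print("tabs",T)
c=plane(d,[e[0]],.1335)[0]
for t in T: v=t-c;print(np.linalg.norm(v[:2]),np.degrees(np.arctan2(v[1],v[0])))
# scene bar top corners
Bs=plane(s,[S(p) for p in [(163,68),(175,57),(287,90),(275,102)]],.1775);print("scene bar",Bs,Bs.mean(0))
f=(Bs[0]+Bs[1])/2-(Bs[2]+Bs[3])/2;print("len",np.linalg.norm(f),"ang",np.degrees(np.arctan2(f[1],f[0])))
print(tri(d,Z((322,270)),s,S((225,79))))
print("tri short",plane(s,[S((97,155)),S((93,268))],.087))
k=plane(d,[(167,160)],.15);print("knob",k)
print(plane(d,[(252,117),(375,250)],.03))
E
```

```text
lid ellipse ((331.8944396972656, 175.63795471191406), (55.29008102416992, 58.179840087890625), 117.25288391113281)
lid axis @.1335 [[ 0.51336026 -0.14009026  0.1335    ]] diam 0.09994978399087107
bar [[ 0.53633397 -0.16257472  0.1775    ]
 [ 0.5243945  -0.16869385  0.1775    ]
 [ 0.48964743 -0.119886    0.1775    ]
 [ 0.50151331 -0.11235591  0.1775    ]] [ 0.5129723  -0.14087762  0.1775    ]
len 0.06051021776521985 ang -54.911375615231805
tabs [[ 0.58229883 -0.14050504  0.087     ]
 [ 0.54449351 -0.22654611  0.087     ]]
0.06893981174971359 -0.34472638941920364
0.09189066299394205 -70.1957638775239
scene bar [[ 0.53670197 -0.15845399  0.1775    ]
 [ 0.528114   -0.16448039  0.1775    ]
 [ 0.49163879 -0.11837369  0.1775    ]
 [ 0.50063655 -0.11201627  0.1775    ]] [ 0.51427283 -0.13833109  0.1775    ]
len 0.05879331044089575 ang -51.90899831452579
(array([ 0.51362171, -0.13775893,  0.17759378]), np.float64(0.001231770176711218))
tri short [[ 0.54900473 -0.22361221  0.087     ]
 [ 0.58383009 -0.14001554  0.087     ]]
knob [[0.53674707 0.1565326  0.15      ]]
[[ 0.6425951   0.0109221   0.03      ]
 [ 0.37234265 -0.24208615  0.03      ]]
```

The axis is at about (0.5135, -0.1395). The short tab bears about 0° and the long tab -70°, both at the correct radii. The bar bears about -53°. Next I move over at a safe height.

```bash
cat > go.py <<'E'
import sys
from h import *
from rig import ctrl
s=ctrl.get_state()
M=rot(s["tool_rot"]);p=s["tool_pos"]
x,y,z,a=map(float,sys.argv[1:5])
d=M.T@(np.array([x,y,z])-p)*100
cur=np.degrees(np.arctan2(M[1,0],M[0,0]))
df=(a-cur+90)%180-90
print("t%.2f"%s["clock"],"pos",p.round(4),"xang %.1f"%cur,"tilt %.2f"%np.degrees(np.arccos(-M[2,2])),"w %.4f"%s["width"],"F",s["contact_force"].round(1),"Mz %.2f"%s["moment"][2])
print("d tool cm",d.round(2),"spin",round(-df,1),"q",s["q"].round(2))
E
python3 -m jog '[[-2.64,-2.39,0,0,-1],[-2.64,-2.39,0,0,-1],[-2.64,-2.39,0,0,-1],[-2.64,-2.39,0,0,-1],[-2.64,-2.39,0,0,-1]]' 60; python3 go.py .5135 -.1395 .21 -53
```

```text
clock: 0.52
tool_pos: [0.2893, 0.3433, 0.2308]
tool_rot: [-0.0, 0.198, 0.98, -0.0]
contact_force: [-0.4, 0.0, -0.1]
width: 0.0853
t0.52 pos [0.2893 0.3433 0.2308] xang 157.1 tilt 0.06 w 0.0853 F [-0.4  0.  -0.1] Mz -0.01
d tool cm [-39.42 -35.76   2.11] spin 30.1 q [-1.01  0.1   0.11  1.77 -0.01  1.27  0.28]
```

```bash

python3 -m jog '[[-2.64,-2.39,0,0,-1],[-2.64,-2.39,0,0,-1],[-2.64,-2.39,0,0,-1],[-2.64,-2.39,0,0,-1],[-2.64,-2.39,0,0,-1]]' 60 >/dev/null
python3 -m jog '[[-2.64,-2.39,0,0,-1],[-2.64,-2.39,0,0,-1],[-2.64,-2.39,0,0,-1],[-2.64,-2.39,0,0,-1],[-2.64,-2.39,0,0,-1]]' 60 >/dev/null;  python3 go.py .5135 -.1395 .21 -53
```

```text
t1.35 pos [0.4394 0.0207 0.2311] xang 157.1 tilt 0.02 w 0.0854 F [ 1.4  0.1 -0.6] Mz 0.06
d tool cm [-13.06 -11.87   2.1 ] spin 30.1 q [-0.55  0.08  0.5   1.8  -0.04  1.27  1.13]
```

```bash

python3 -m jog '[[-2.61,-2.37,0,0,-1],[-2.61,-2.37,0,0,-1],[-2.61,-2.37,0,0,-1],[-2.61,-2.37,0,0,-1],[-2.61,-2.37,0,0,-1]]' 60 >/dev/null
python3 -m jog '[[0,0,0,6,-1],[0,0,0,6,-1],[0,0,0,6,-1],[0,0,0,6,-1],[0,0,0,6,-1]]' 60 >/dev/null;  python3 -m jog '[[0,0,0,0,-1]]'>/dev/null
python3 go.py .5135 -.1395 .21 -53
python3 - <<'E'
from rig import ctrl
import cv2,numpy as np
s=ctrl.get_state()
d=ctrl.get_image("wrist");cv2.imwrite("pics/wrist1.png",d["img"]);d.update(p=s["tool_pos"],r=s["tool_rot"])
np.savez("wrist1.npz",**{k:np.array(v) for k,v in d.items()});print(d["hand_eye"],d["camera_matrix"])
d=ctrl.get_image("scene");cv2.imwrite("pics/scene1.png",d["img"])
E
```

```text
t2.27 pos [ 0.5131 -0.1375  0.2307] xang 127.0 tilt 0.08 w 0.0854 F [0.  0.8 0.7] Mz -0.01
d tool cm [-0.19 -0.09  2.07] spin 0.0 q [-0.33  0.32  0.73  1.58 -0.22  1.32  1.08]
[[-1.42354213e-03 -9.59835904e-01 -2.80558390e-01  7.17360231e-02]
 [ 9.99998789e-01 -1.54284198e-03  2.04359339e-04 -1.23764874e-04]
 [-6.29008693e-04 -2.80557759e-01  9.59836938e-01 -1.42153984e-01]
 [ 0.00000000e+00  0.00000000e+00  0.00000000e+00  1.00000000e+00]] [[301.90475918   0.         253.51574678]
 [  0.         301.90475918 190.3488197 ]
 [  0.           0.           1.        ]]
```

View pics/wrist1.png

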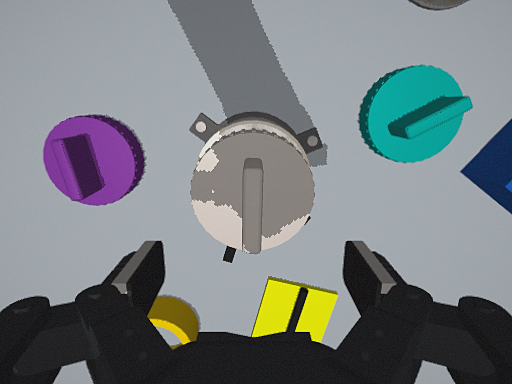

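View pics/scene1.png

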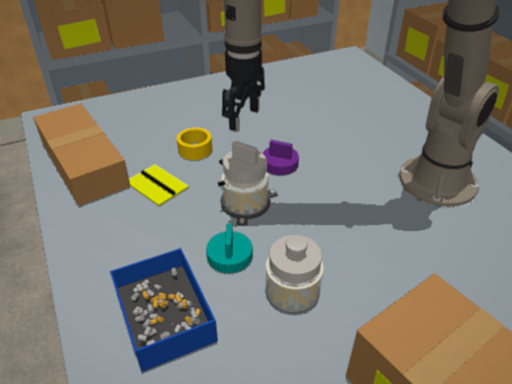

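```bash
python3 - <<'E'
from h import *
d=load("wrist1.npz");M=rot(d["r"]);H=d["hand_eye"]
u=cv2.undistortPoints(np.float64([(254,158.5),(252,253),(244.5,205),(262.5,205)]).reshape(-1,1,2),d["camera_matrix"],d["D"]).reshape(-1,2)
v=np.c_[u,np.ones(4)]@(M@H[:3,:3]).T; o=d["p"]+M@H[:3,3]
P=o+v*((.1775-o[2])/v[:,2])[:,None];print(P, P[:2].mean(0),P[2:].mean(0))
f=P[1]-P[0];print(np.linalg.norm(f),np.degrees(np.arctan2(f[1],f[0])),np.linalg.norm(P[2]-P[3]))
E
```

```text
[[ 0.49134403 -0.10829682  0.1775    ]
 [ 0.53134874 -0.16387237  0.1775    ]
 [ 0.50546155 -0.13787442  0.1775    ]
 [ 0.51529994 -0.13047935  0.1775    ]] [ 0.51134639 -0.1360846   0.1775    ] [ 0.51038074 -0.13417688  0.1775    ]
0.06847640925682592 -54.252684256151895 0.012307762490507364
```

```bash

python3 -m jog '[[0,0,2,0.5,-1],[0,0,2,0,-1],[0,0,2,0,-1],[0,0,2,0,-1],[0,0,1,0,-1]]' 40 
python3 go.py .513 -.138 .1395 -53.5
```

```text
clock: 2.78
tool_pos: [0.5118, -0.1368, 0.1388]
tool_rot: [-0.002, 0.448, 0.894, -0.0]
contact_force: [0.4, -0.4, 0.4]
width: 0.0854
t2.78 pos [ 0.5118 -0.1368  0.1388] xang 126.7 tilt 0.24 w 0.0854 F [ 0.4 -0.4  0.4] Mz 0.01
d tool cm [-0.17  0.02 -0.07] spin 0.2 q [-0.3   0.4   0.7   1.72 -0.28  1.12  1.13]
```

```bash

python3 -m jog '[[-0.1,0,0,0,0],[0,0,0,0,1],[0,0,0,0,1],[0,0,0,0,1],[0,0,0,0,1]]' 40
python3 -m jog '[[0,0,0,0,1],[0,0,0,0,1],[0,0,0,0,1]]' 40 
python3 go.py .513 -.138 .1395 -53.5
```

```text
clock: 3.2
tool_pos: [0.5149, -0.1388, 0.1425]
tool_rot: [0.001, 0.449, 0.893, 0.0]
contact_force: [0.2, 0.4, 0.0]
width: 0.0254
clock: 3.45
tool_pos: [0.5146, -0.1388, 0.1422]
tool_rot: [0.001, 0.449, 0.893, 0.0]
contact_force: [0.3, -0.6, 3.2]
width: 0.0137
t3.45 pos [ 0.5146 -0.1388  0.1422] xang 126.6 tilt 0.09 w 0.0137 F [ 0.3 -0.6  3.2] Mz 0.02
d tool cm [ 0.15 -0.08  0.27] spin 0.1 q [-0.3   0.4   0.7   1.72 -0.28  1.13  1.13]
```

```bash

python3 -m jog '[[0,0,0,-5,1],[0,0,0,-5,1],[0,0,0,-5,1],[0,0,0,-5,1],[0,0,0,-5,1]]' 40
python3 -m jog '[[0,0,0,-5,1],[0,0,0,-5,1],[0,0,0,-5,1],[0,0,0,-5,1],[0,0,0,0,1]]' 40 
python3 go.py .513 -.138 .1395 0
```

```text
clock: 3.87
tool_pos: [0.5145, -0.1392, 0.1421]
tool_rot: [0.001, 0.244, 0.97, -0.0]
contact_force: [0.5, -1.1, 4.2]
width: 0.0135
clock: 4.28
tool_pos: [0.5135, -0.1388, 0.1409]
tool_rot: [-0.0, 0.073, 0.997, -0.0]
contact_force: [-0.3, -0.8, -1.4]
width: 0.0137
t4.28 pos [ 0.5135 -0.1388  0.1409] xang 171.7 tilt 0.05 w 0.0137 F [-0.3 -0.8 -1.4] Mz 0.00
d tool cm [0.06 0.07 0.14] spin -8.3 q [-0.18  0.37  0.53  1.71 -0.21  1.11  1.84]
```

```bash

python3 -m jog '[[0,0,0,-4,1],[0,0,0,-3.5,1],[0,0,0.3,0,1],[0,0,0.3,0,1],[0,0,0.3,0,1]]' 40
python3 go.py .5135 -.139 .1285 0
```

```text
clock: 4.7
tool_pos: [0.514, -0.1388, 0.1319]
tool_rot: [-0.0, 0.009, 1.0, -0.0]
contact_force: [-0.8, -0.9, -0.3]
width: 0.0133
t4.70 pos [ 0.514  -0.1388  0.1319] xang 179.0 tilt 0.03 w 0.0133 F [-0.8 -0.9 -0.3] Mz -0.00
d tool cm [ 0.04 -0.02  0.34] spin -1.0 q [-0.15  0.38  0.5   1.72 -0.2   1.09  1.97]
```

```bash

python3 -m jog '[[0,0,0.2,-0.5,1],[0,0,0.15,0,1],[0,0,0,0,1],[0,0,0,0,1]]' 40
python3 go.py .5135 -.139 .1285 0
python3 - <<'E'
from rig import ctrl
import cv2
for n in("scene","top"):
  d=ctrl.get_image(n);c=d["img"];c=c[80:250,160:340] if n=="scene" else c[120:240,270:400]
  cv2.imwrite(f"pics/{n}2.png",cv2.resize(c,None,fx=3.3,fy=3.3,interpolation=cv2.INTER_CUBIC))
E
```

```text
clock: 5.03
tool_pos: [0.5139, -0.1389, 0.1296]
tool_rot: [0.0, 0.004, 1.0, -0.0]
contact_force: [-1.3, -1.0, 5.3]
width: 0.013
t5.03 pos [ 0.5139 -0.1389  0.1296] xang 179.5 tilt 0.01 w 0.0130 F [-1.3 -1.   5.3] Mz 0.01
d tool cm [ 0.04 -0.01  0.11] spin -0.5 q [-0.15  0.38  0.5   1.73 -0.2   1.09  1.98]
```

View pics/scene2.png

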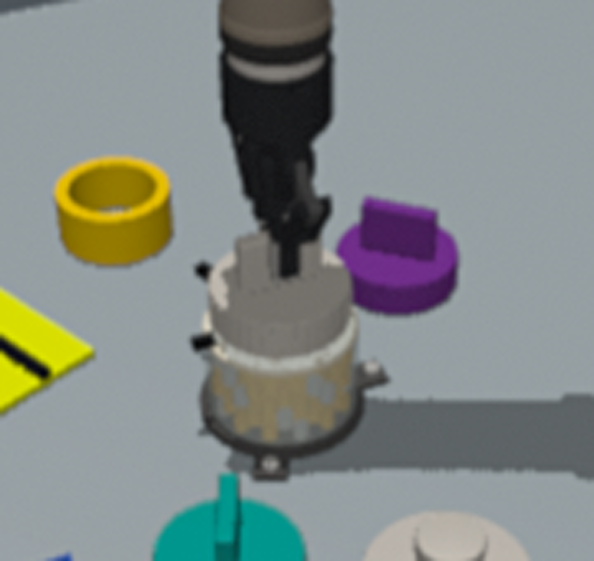

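View pics/top2.png

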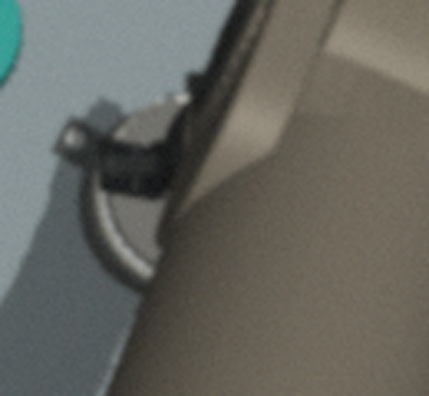

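The lid has dropped by 12.6 mm, and its skirt is now down on the shoulder. Now I screw it forward.

```bash

python3 -m jog '[[0,0,0.02,5,1],[0,0,0.02,5,1],[0,0,0.02,5,1],[0,0,0.02,5,1],[0,0,0.02,5,1]]' 40 >/dev/null
python3 go.py .5135 -.139 .1265 -70
python3 -m jog '[[0,0,0.02,5,1],[0,0,0.02,5,1],[0,0,0.02,5,1],[0,0,0.02,5,1],[0,0,0.02,5,1]]' 40 >/dev/null
python3 go.py .5135 -.139 .1265 -70
```

```text
t5.55 pos [ 0.5145 -0.1391  0.1286] xang 154.4 tilt 0.10 w 0.0136 F [-1.  -2.2  4.8] Mz 0.25
d tool cm [ 0.09 -0.03  0.21] spin 44.4 q [-0.22  0.4   0.59  1.73 -0.25  1.09  1.58]
t5.97 pos [ 0.5147 -0.1391  0.1275] xang 129.4 tilt 0.13 w 0.0135 F [-1.8 -1.3  4.1] Mz 0.12
d tool cm [ 0.09 -0.09  0.1 ] spin 19.4 q [-0.29  0.42  0.69  1.73 -0.29  1.09  1.18]
```

```bash

python3 -m jog '[[0,0,0.02,5,1],[0,0,0.02,5,1],[0,0,0.02,5,1],[0,0,0.01,5,1],[0,0,0,0,1]]' 40 >/dev/null
python3 go.py .5135 -.139 .1265 -70
python3 - <<'E'
from rig import ctrl
import cv2
d=ctrl.get_image("scene");c=d["img"];c=c[80:250,160:340]
cv2.imwrite(f"pics/scene3.png",cv2.resize(c,None,fx=3.3,fy=3.3,interpolation=cv2.INTER_CUBIC))
E
```

```text
t6.38 pos [ 0.5147 -0.1389  0.1266] xang 109.5 tilt 0.11 w 0.0133 F [-1.4 -1.4  3. ] Mz -0.14
d tool cm [ 0.03 -0.12  0.01] spin -0.5 q [-0.34  0.44  0.77  1.74 -0.33  1.1   0.87]
```

View pics/scene3.png

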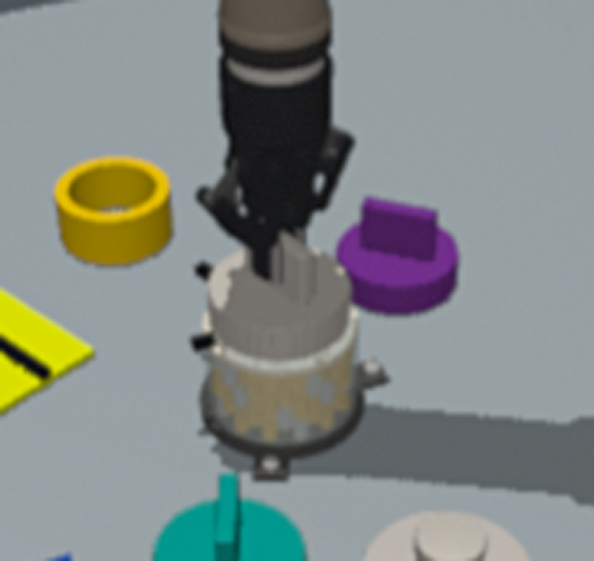

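The picture shows the bar (295,265 in the crop) turned with the jaws towards the long tab, and the lid down on the shoulder. The pose gives -70.5°, so I let go and rise.

```bash

python3 -m jog '[[0,0,0,0,0.5],[0,0,0,0,0],[0,0,0,0,-1],[0,0,0,0,-1],[0,0,0,0,-1]]' 40 >/dev/null
python3 -m jog '[[0,0,0,0,-1],[0,0,0,0,-1],[0,0,0,0,-1],[0,0,-1,0,-1],[0,0,-1.5,0,-1]]'
python3 -m jog '[[0,0,-2,0,-1],[0,0,-2,0,-1],[0,0,-2,0,-1],[0,0,-2.5,0,-1],[0,0,-2.5,0,-1]]'
python3 go.py .5135 -.139 .1265 -70
```

```text
clock: 7.27
tool_pos: [0.5128, -0.138, 0.1505]
tool_rot: [-0.002, 0.577, 0.817, -0.001]
contact_force: [0.1, -0.4, 0.0]
width: 0.0853
clock: 7.68
tool_pos: [0.5137, -0.1385, 0.2628]
tool_rot: [0.0, 0.577, 0.817, 0.0]
contact_force: [0.4, 0.8, -0.1]
width: 0.0854
t7.68 pos [ 0.5137 -0.1385  0.2628] xang 109.6 tilt 0.01 w 0.0854 F [ 0.4  0.8 -0.1] Mz 0.04
d tool cm [-0.04 -0.03 13.63] spin -0.4 q [-0.39  0.32  0.82  1.53 -0.24  1.4   0.79]
```

```bash

python3 -m jog '[[3,-2,0,0,-1],[3,-2,0,0,-1],[3,-2,0,0,-1],[3,-2,0,0,-1],[3,-2,0,0,-1]]' >/dev/null
python3 -m jog '[[0,-2,0,0,-1],[0,-2,0,0,-1],[0,0,0,0,-1],[0,0,0,0,-1]]'
python3 - <<'E'
from rig import ctrl
import cv2,numpy as np
for n in("scene","top"):
  d=ctrl.get_image(n);np.savez(f"{n}4.npz",**{k:np.array(v) for k,v in d.items()})
  c=d["img"];c=c[130:230,200:300] if n=="scene" else c[120:240,270:400]
  cv2.imwrite(f"pics/{n}4z.png",cv2.resize(c,None,fx=5,fy=5,interpolation=cv2.INTER_CUBIC))
  cv2.imwrite(f"pics/{n}4.png",d["img"])
E
```

```text
clock: 8.43
tool_pos: [0.3317, -0.0444, 0.2618]
tool_rot: [0.0, 0.577, 0.817, 0.002]
contact_force: [0.9, 0.4, 0.8]
width: 0.0853
```

View pics/scene4z.png

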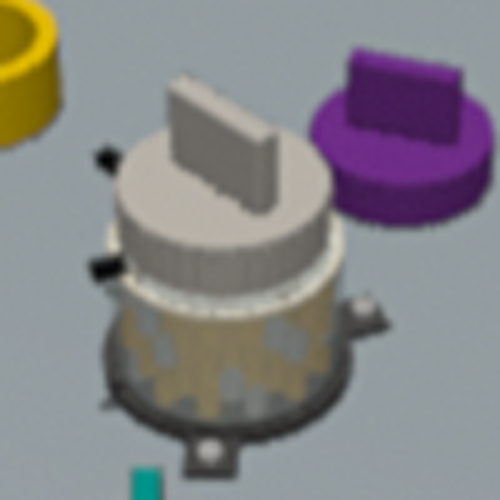

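View pics/top4z.png

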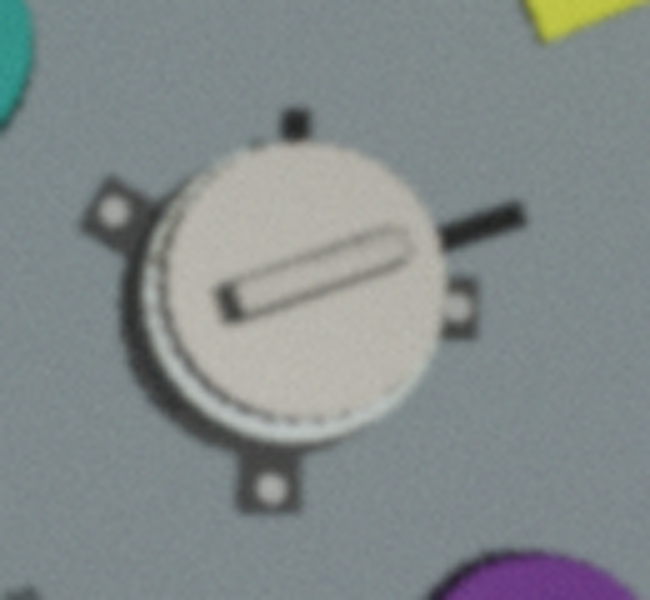

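View pics/top4.png

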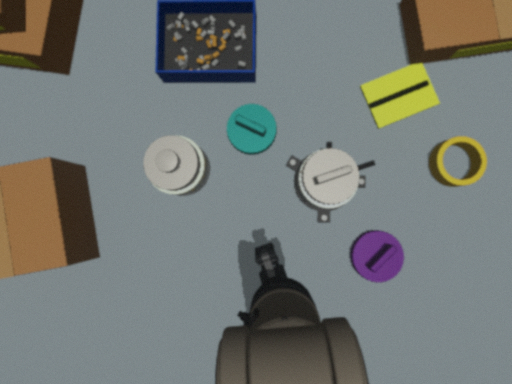

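The top view shows the bar parallel to the long tab. A quick check of angle and height before handing in.

```bash
python3 - <<'E'
from h import *
d=load("top4.npz");s=load("scene4.npz")
Z=lambda p:np.array(p)/5.+[270,120]-.4
S=lambda p:np.array(p)/5.+[200,130]-.4
B=plane(d,[Z(p) for p in [(402,226),(412,258),(245,322),(234,288)]],.162)
f=(B[0]+B[1])/2-(B[2]+B[3])/2;print("bar",B.mean(0),np.linalg.norm(f),np.degrees(np.arctan2(f[1],f[0])))
print("tri bar top centre (want z .162)",tri(d,Z((323,273)),s,S((222,110))))
a,b=load("top0.npz")["img"],d["img"];print("knob area diff",cv2.absdiff(a,b)[125:205,135:215].mean())
E
```

```text
bar [ 0.51328752 -0.14015926  0.162     ] 0.062322551252778954 -68.66716029862704
tri bar top centre (want z .162) (array([ 0.51423844, -0.14087593,  0.15821932]), np.float64(0.0010063796652949465))
knob area diff 8.03609375
```

```bash
python3 -c "
from rig import ctrl
print(ctrl.get_state()['clock'],ctrl.hand_in())"
```

```text
the job is handed in; nothing more can be done
8.5333 None
```

The lid is screwed home and released, and I handed the job in at 8.5 s. I gripped the bar, turned the lid back about 53° to the short tab and lowered it 12.6 mm into the thread. Then I screwed it about 70° clockwise, let go, and moved the arm clear.

**Last checks:**
- **Angle:** the bar bears about -69° to -70°, with the short tab at about 0° and the long tab at -70°.
- **Position:** the bar centre is within about 2 mm of the canister's axis, and the lid looks level in the scene view.
- **Height:** the fingers came down 15.6 mm in all, which puts the bar centre at about 140 mm. Triangulating between the two cameras read about 4 mm lower. The camera calibration is only good to about 2 mm and I picked the points by hand. Both readings are below the 144.5 mm limit.
- **Forces:** the largest contact reading was about 5 N.
- **Knob canister:** it looks unmoved in the before and after top views. A crude pixel comparison around it gave a mean difference of 8 grey levels. I took that for noise and the arm's changed shadow, but I did not check further.

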